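# Snap the lid of the paint tub shut all round

### The job

The lid has only been laid on the black tub of mixed colour, and much of its rim still stands up. Press round the pale blue-grey rim with the fingertips, sides and corners, until all eight sections have snapped down flat, so that the paint does not dry out. Do not pick up or shift the tub, and leave the jar, the dropper bottle and the eraser beside it alone.

Things in the scene. Friction and masses are not known exactly. Their poses are not given: they have to be found in the camera images.
- tub_base (a point): Black plastic food tub under an pale blue-grey snap lid, 80 mm high with the lid shut, tapering from the rim to a foot of about 102 x 152 mm. Point: centre of its underside; z up, x to the tub's back, y to its left (its length lies along y). It stands loose, weighs about 0.9 kg; more than about 18 N on the overhanging rim begins to tip it.
- lid_mid (a point): Lid, 160 (x) x 215 (y) mm, corner radius 39 mm; point: its centre, on top, 78 mm above the tub's underside, axes as the tub's. The flat 104 x 159 mm centre panel stays still; round it runs the rim, a flat band 14 mm wide at the outer edge, cut by fine slits into eight sections: four sides, four rounded corners. Each hinges on a soft web 28 mm (sides) inside its outer edge.
- press_front (a point): Place to press on the rim section at the long front side (-x in the tub's frame): on top of the band, midway along the section, 8 mm in from the outer edge; moves with the section, 80 mm above the table when shut, about 85 mm when up. x points outward.
- front (a joint): Rim section at the long front side: 0 = snapped down flat, 0.26 rad = standing up. A press of about 6 N in mid-band carries it over a bead on the tub; past half-way it snaps shut and stays. May be up or already down at the start.
- press_back (a point): Place to press on the rim section at the long back side (+x in the tub's frame): on top of the band, midway along the section, 8 mm in from the outer edge; moves with the section, 80 mm above the table when shut, about 85 mm when up. x points outward.
- back (a joint): Rim section at the long back side: 0 = snapped down flat, 0.26 rad = standing up. A press of about 6 N in mid-band carries it over a bead on the tub; past half-way it snaps shut and stays. May be up or already down at the start.
- press_left (a point): Place to press on the rim section at the short left side (+y in the tub's frame): on top of the band, midway along the section, 8 mm in from the outer edge; moves with the section, 80 mm above the table when shut, about 85 mm when up. x points outward.
- left (a joint): Rim section at the short left side: 0 = snapped down flat, 0.26 rad = standing up. A press of about 6 N in mid-band carries it over a bead on the tub; past half-way it snaps shut and stays. May be up or already down at the start.
- press_right (a point): Place to press on the rim section at the short right side (-y in the tub's frame): on top of the band, midway along the section, 8 mm in from the outer edge; moves with the section, 80 mm above the table when shut, about 85 mm when up. x points outward.
- right (a joint): Rim section at the short right side: 0 = snapped down flat, 0.26 rad = standing up. A press of about 6 N in mid-band carries it over a bead on the tub; past half-way it snaps shut and stays. May be up or already down at the start.
- press_front_left (a point): Place to press on the rim section at the front left corner (-x +y in the tub's frame): on top of the band, midway along the section, 8 mm in from the outer edge; moves with the section, 80 mm above the table when shut, about 85 mm when up. x points outward.
- front_left (a joint): Rim section at the front left corner: 0 = snapped down flat, 0.20 rad = standing up. A press of about 6 N in mid-band carries it over a bead on the tub; past half-way it snaps shut and stays. Up at the start.
- press_front_right (a point): Place to press on the rim section at the front right corner, the one with the small pull tab (-x -y in the tub's frame): on top of the band, midway along the section, 8 mm in from the outer edge; moves with the section, 80 mm above the table when shut, about 85 mm when up. x points outward.
- front_right (a joint): Rim section at the front right corner, the one with the small pull tab: 0 = snapped down flat, 0.20 rad = standing up. A press of about 6 N in mid-band carries it over a bead on the tub; past half-way it snaps shut and stays. Up at the start.
- press_back_left (a point): Place to press on the rim section at the back left corner (+x +y in the tub's frame): on top of the band, midway along the section, 8 mm in from the outer edge; moves with the section, 80 mm above the table when shut, about 85 mm when up. x points outward.
- back_left (a joint): Rim section at the back left corner: 0 = snapped down flat, 0.20 rad = standing up. A press of about 6 N in mid-band carries it over a bead on the tub; past half-way it snaps shut and stays. Up at the start.
- press_back_right (a point): Place to press on the rim section at the back right corner (+x -y in the tub's frame): on top of the band, midway along the section, 8 mm in from the outer edge; moves with the section, 80 mm above the table when shut, about 85 mm when up. x points outward.
- back_right (a joint): Rim section at the back right corner: 0 = snapped down flat, 0.20 rad = standing up. A press of about 6 N in mid-band carries it over a bead on the tub; past half-way it snaps shut and stays. Up at the start.
- jar_mid (a point): Small black pigment jar with grey lid, 44 mm across, 68 mm high, loose; point at its centre, half-way up, z along its axis.
- dropper_mid (a point): Amber dropper bottle with black rubber teat, 34 mm across, 102 mm high, loose; point on its axis 50 mm up, z along its axis.
- eraser_mid (a point): Worn whitish eraser, 22 x 50 x 13 mm, lying loose; point at its centre.
Not all that is in view belongs to the job. Leave any green or yellow look-alike of the part that bears dropper_mid alone.

How it is judged:
By the outcome, as a careful person would: the job done as asked, in the order asked, and still so for the second after the job is handed in, with the robot touching nothing.
It also fails if it takes over 54 s, if anything falls off the work surface, if the arm or the gripper's body presses on something with over 40 N, if the wrist force passes 120 N, or if a joint passes its speed limit or range.

### The arm

A 7-joint arm with a two-finger parallel gripper is mounted at the origin on a cart in front of the work surface, level with it; the furniture and walls round the work are solid. World frame = base frame: x ahead of the robot, y to its left, z up, the work surface at z = 0. Lengths are in m, angles in rad, forces in N, time in s.
With the tool pointing down it reaches from about 0.35 to 0.9 m from the base axis. Payload 8.1 kg.
Tool frame: the origin (TCP) lies midway between the tips of the shut fingers; the grasp point (between the pads) lies 19 mm behind it; z points along the fingers, y is the line along which they close (so a half turn about z gives the same grasp; the last joint's range is limited). The gripper opens to 92 mm and grips with 3 to 60 N. Pads are 19 mm wide; open, the fingers measure 130 mm over their backs; the gripper's body (75 mm by 190 mm) begins 47 mm behind the grasp point.
Start: joints at [-1.439, 0.434, 0.025, 1.573, -0.012, 1.134, -0.075], TCP at [0.145, 0.608, 0.187] pointing down, gripper open.
Joint ranges: [-2.62, 2.62], [-0.44, 2.09], [-1.27, 1.32], [0.08, 2.57], [-1.32, 4.46], [0.12, 2], [-2.74, 2.74]. Speed limits (rad/s): [2.22, 2.22, 3.01, 3.01, 3.14, 3.14, 3.14].

### API

Orientations are given as a unit quaternion [w, x, y, z].
In Python, from workcell import move_ptp, move_straight, movej, move_gripper, wait, ik, get_image, Unreachable, hand_in, current_t, current_joint_positions, current_qvel, current_joint_torque, current_eef_pos, current_tcp_rot, current_contact_force, current_torque, current_grip_width, current_grasp_force gives the robot as it stands. Calls block until the motion is done:
- move_ptp(position, orientation): joint-space move of the TCP to a pose.
- move_straight(position, max_speed=0.15, frame=None): straight line of the TCP; frame=None keeps the orientation; max_speed is the mean speed in m/s.
- movej(angles): joint-space move.
- move_gripper(opening): finger opening in m; the grip force is fixed at half the most; returns when the fingers have stopped.
- wait(seconds).
- ik(position, orientation): joint angles nearest the present ones, or None.
- get_image(name): name is "scene" or "top" or "wrist"; returns a dict with "frame" (480x640x3 uint8, red, green, blue), "fov_y" (degrees; the focal length in pixels is half the picture's height over the tangent of half this angle, whatever the lens; pixels are square), "cx", "cy" (the principal point, pixels), "rvec" (rotation vector, rad) and "tvec" (3), from world to camera coordinates, as OpenCV has them; the wrist camera has in their place "tool_from_camera" (4x4, takes a point from camera to tool coordinates, whose origin is the TCP and whose axes are the flange's). Camera axes: x right, y down, z forward; pixel columns grow to the right and rows downward; lengths in m; the calibration is good to about 2 mm. A picture is of the moment at which its call begins: read the wrist's pose just before it. There is no depth.
A pose or a line that the arm cannot do raises Unreachable and nothing moves.
- hand_in(): hands the job in; it is judged then, once.
Readings, each from a call of its own:
- current_t(): time.
- current_joint_positions(): joint angles.
- current_qvel(): joint speeds.
- current_joint_torque(): joint torques, N m.
- current_eef_pos(): TCP position.
- current_tcp_rot(): TCP orientation.
- current_contact_force(): force on the tool from outside, world axes, zero at the start.
- current_torque(): the same for the moment, N m.
- current_grip_width(): finger opening in m.
- current_grasp_force(): force on a finger pad.
Only numpy, scipy, OpenCV 4.12 (cv2) and the standard library are available. Lean on these libraries where they do the work, as an engineer would, in place of code of your own. Each camera call takes 0.05 s, during which the arm holds its last target. There are 200 camera calls.

## Working session

There is one attempt and no reset: what is moved stays moved. The work goes in short steps, each a Python script; the robot and the scene stay as the last script left them, time stands still between calls to the robot, and variables do not carry over. Pictures are saved under pics/ and viewed, at most 10 in all, crops included, and the job is handed in when it is done.

```bash
mkdir -p pics
python3 - <<'E'
from workcell import *
import cv2
for n in ("scene","top"):
    d=get_image(n); cv2.imwrite(f"pics/{n}0.png",d["frame"][:,:,::-1]); print(n,{k:v for k,v in d.items() if k!="frame"})
print(current_t(),current_tcp_rot(),current_eef_pos())
E
```

```text
scene {'fov_y': 50.94122733885283, 'cx': 321.6031289729702, 'cy': 241.23300266068992, 'rvec': array([ 0.671471  , -2.46169995,  1.32968255]), 'tvec': array([0.41677776, 0.25551823, 0.60499391])}
top {'fov_y': 54.51790349384457, 'cx': 319.2174068176292, 'cy': 244.30419591538958, 'rvec': array([ 2.2012152 , -2.2037311 ,  0.04487061]), 'tvec': array([-0.07699944,  0.51938984,  0.91107803])}
0.1 [-1.29179982e-05  1.17193078e-01  9.93108906e-01 -6.95559680e-04] [0.14536549 0.60735453 0.1862335 ]
```

View pics/top0.png

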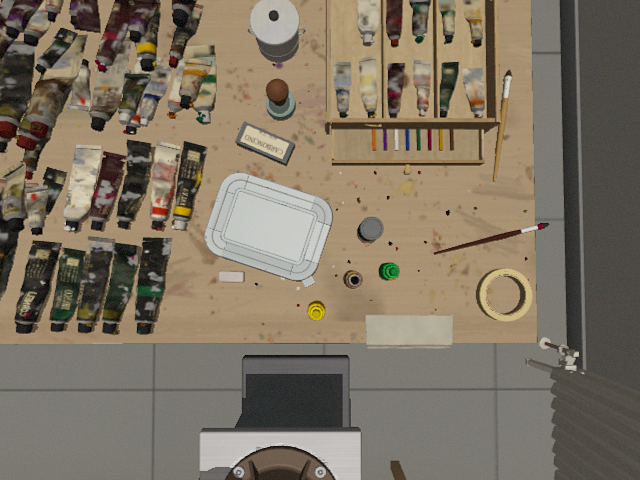

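View pics/scene0.png

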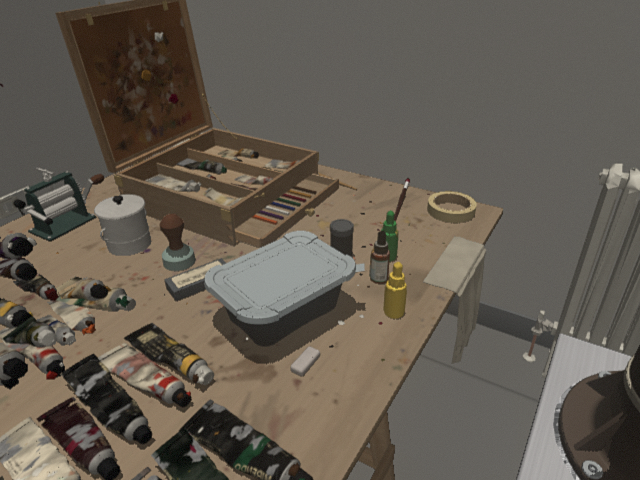

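```bash
cat > h.py <<'E'
from workcell import *
import numpy as np, cv2
from scipy.spatial.transform import Rotation as R
def cam(d):
    f=240/np.tan(np.radians(d["fov_y"])/2); K=np.array([[f,0,d["cx"]],[0,f,d["cy"]],[0,0,1]])
    if "rvec" in d: Rm=cv2.Rodrigues(d["rvec"])[0]; return K,Rm,np.array(d["tvec"]).reshape(3)
    w,x,y,z=d["rot"]; T=np.eye(4); T[:3,:3]=R.from_quat([x,y,z,w]).as_matrix(); T[:3,3]=d["pos"]
    T=np.linalg.inv(T@np.array(d["tool_from_camera"])); return K,T[:3,:3],T[:3,3]
def wrist():
    p,r=current_eef_pos(),current_tcp_rot(); d=get_image("wrist"); d["pos"],d["rot"]=p,r; return d
def toplane(d,uv,z):
    K,Rm,t=cam(d); uv=np.asarray(uv,float).reshape(-1,2)
    r=(np.linalg.inv(K)@np.c_[uv,np.ones(len(uv))].T).T@Rm; c=-Rm.T@t
    return c+r*((z-c[2])/r[:,2])[:,None]
def proj(d,P):
    K,Rm,t=cam(d); return cv2.projectPoints(np.asarray(P,float).reshape(-1,1,3),Rm,t,K,None)[0].reshape(-1,2)
def lidmask(im,box=None):
    hsv=cv2.cvtColor(im,cv2.COLOR_RGB2HSV); m=cv2.inRange(hsv,(80,8,110),(125,90,255))
    m=cv2.morphologyEx(m,cv2.MORPH_OPEN,np.ones((3,3))); m=cv2.morphologyEx(m,cv2.MORPH_CLOSE,np.ones((9,9)))
    cs=cv2.findContours(m,cv2.RETR_EXTERNAL,cv2.CHAIN_APPROX_NONE)[0]
    return max(cs,key=cv2.contourArea).reshape(-1,2)
def outline(yaw,c,z=.082,inset=0):
    a,b,r=.08-inset,.1075-inset,.039-inset; P=[]
    for sx,sy,a0 in((1,1,0),(-1,1,90),(-1,-1,180),(1,-1,270)):
        for t in np.radians(np.linspace(a0,a0+90,12)): P.append([sx*(a-r)+r*np.cos(t),sy*(b-r)+r*np.sin(t)])
    P=np.array(P); cs,sn=np.cos(yaw),np.sin(yaw); return np.c_[P@np.array([[cs,sn],[-sn,cs]])+c,np.full(len(P),z)]
E
python3 - <<'E'
from h import *
for n in("top","scene"):
    d=get_image(n); c=lidmask(d["frame"]); P=toplane(d,c,.083)[:,:2].astype(np.float32)
    print(n,cv2.contourArea(c),c.min(0),c.max(0),cv2.minAreaRect(P))
    if n=="top":
        # opening removes the tab
        (cx,cy),(w,h),a=cv2.minAreaRect(P)
        for nm,uv,z in(("jar",(371,229),.068),("drop",(353,280),.1),("green",(389,271),.1),("yel",(317,311),.1),("eraser",(231,277),.013)): print(nm,toplane(d,uv,z)[0])
E
```

```text
Traceback (most recent call last):
  File "h.py", line 21, in lidmask
    return max(cs,key=cv2.contourArea).reshape(-1,2)
           ~~~^^^^^^^^^^^^^^^^^^^^^^^^
ValueError: max() iterable argument is empty
```

Run:
```python
import cv2
for n,pts in(("top",[(269,227),(216,235),(230,250),(300,272),(250,290),(290,185)]),("scene",[(290,265),(220,285),(300,237)])):
    i=cv2.imread(f"pics/{n}0.png");h=cv2.cvtColor(i,cv2.COLOR_BGR2HSV)
    for u,v in pts: print(n,u,v,h[v,u],i[v,u])
```

```text
top 269 227 [ 60   5 203] [199 203 199]
top 216 235 [ 53   5 194] [190 194 191]
top 230 250 [ 60   4 175] [172 175 172]
top 300 272 [ 60   7 149] [145 149 145]
top 250 290 [ 17  86 170] [113 145 170]
top 290 185 [ 18  83 169] [114 147 169]
scene 290 265 [ 78   8 158] [156 158 153]
scene 220 285 [ 70  10 147] [143 147 141]
scene 300 237 [ 60   6 161] [157 161 157]
```

```bash
sed -i 's/m=cv2.inRange.*/m=cv2.inRange(hsv,(0,0,95),(180,32,255)); B=np.zeros_like(m)\n    if box: B[box[1]:box[3],box[0]:box[2]]=255; m\&=B/' h.py
python3 - <<'E'
from h import *
for n,box in(("top",(195,165,340,292)),("scene",(195,225,365,335))):
    d=get_image(n); c=lidmask(d["frame"],box); P=toplane(d,c,.083)[:,:2].astype(np.float32)
    print(n,cv2.contourArea(c),c.min(0),c.max(0),cv2.minAreaRect(P))
    if n=="top":
        for nm,uv,z in(("jar",(371,229),.068),("drop",(353,280),.1),("green",(389,271),.1),("yel",(317,311),.1),("eraser",(231,277),.013)): print(nm,toplane(d,uv,z)[0])
E
```

```text
top 10076.0 [205 172] [331 289] ((0.5318900346755981, 0.021160602569580078), (0.21620187163352966, 0.20110301673412323), 73.41710662841797)
jar [ 0.54536666 -0.17366102  0.068     ]
drop [ 0.45214086 -0.13749677  0.1       ]
green [ 0.46805846 -0.20169841  0.1       ]
yel [ 0.3973176  -0.07336931  0.1       ]
eraser [0.45506055 0.09591152 0.013     ]
scene 8208.0 [205 231] [364 322] ((0.5459679365158081, 0.020218245685100555), (0.2181292325258255, 0.16628532111644745), 71.92906951904297)
```

```bash
cat >> h.py <<'E'
from scipy.optimize import least_squares
def fit(P,x0):
    def sd(x):
        c,s=np.cos(x[2]),np.sin(x[2]); q=(P[:,:2]-x[:2])@np.array([[c,-s],[s,c]])
        e=np.abs(q)-np.array([.08-.039,.1075-.039])
        return np.hypot(*np.maximum(e,0).T)+np.minimum(e.max(1),0)-.039
    r=least_squares(sd,x0,loss="soft_l1",f_scale=.0015); return r.x,np.median(np.abs(sd(r.x))),np.median(sd(r.x))
def quat(psi): # tool down, tool y along world direction psi (mod pi), nearest to yaw 0 start
    psi=(psi+np.pi/2)%np.pi-np.pi/2
    y=np.array([np.cos(psi),np.sin(psi),0]); z=np.array([0,0,-1.]); M=np.c_[np.cross(y,z),y,z]
    q=R.from_matrix(M).as_quat(); return [q[3],*q[:3]]
E
python3 - <<'E'
from h import *
for n,box in(("top",(195,165,340,292)),("scene",(195,225,365,335))):
    d=get_image(n); c=lidmask(d["frame"],box)
    for z in(.080,.085): print(n,z,fit(toplane(d,c,z),[.54,.02,-.29]))
x=[.54,.02,-.29]
t=current_t(); move_gripper(0); print("grip",current_t()-t)
# tool y along lid y, over the lid
move_ptp([.50,.02,.32],quat(np.pi/2-.29+0)); print(current_t(),current_eef_pos(),current_joint_positions())
d=wrist(); print(d["tool_from_camera"],d["fov_y"]); cv2.imwrite("pics/w1.png",d["frame"][:,:,::-1])
np.save("w1.npy",d,allow_pickle=True)
E
```

```text
top 0.08 (array([ 0.54872102,  0.01617171, -0.31099534]), np.float64(0.0015441440442473253), np.float64(0.00010287586593860434))
top 0.085 (array([ 0.54797268,  0.01558682, -0.31006082]), np.float64(0.0020735437815462762), np.float64(-0.0001893337632082187))
scene 0.08 (array([ 0.54780831,  0.0173736 , -0.31546325]), np.float64(0.0017455519087647073), np.float64(-0.0001509370678850694))
scene 0.085 (array([ 0.54398262,  0.02217241, -0.31616899]), np.float64(0.0023161391818188846), np.float64(-0.0009272916060319783))
grip 1.4417
4.275 [0.50002007 0.02107047 0.31976084] [-0.79015321  0.14538264  0.75766228  1.69116316 -0.10222192  1.34598197
  1.26760851]
[[ 5.29412343e-05 -9.59443480e-01 -2.81901058e-01  7.64567990e-02]
 [ 9.99999904e-01 -7.20285040e-05  4.32948030e-04  1.72685514e-04]
 [-4.35694076e-04 -2.81901054e-01  9.59443384e-01 -1.95245590e-01]
 [ 0.00000000e+00  0.00000000e+00  0.00000000e+00  1.00000000e+00]] 58.94823172814698
```

View pics/w1.png

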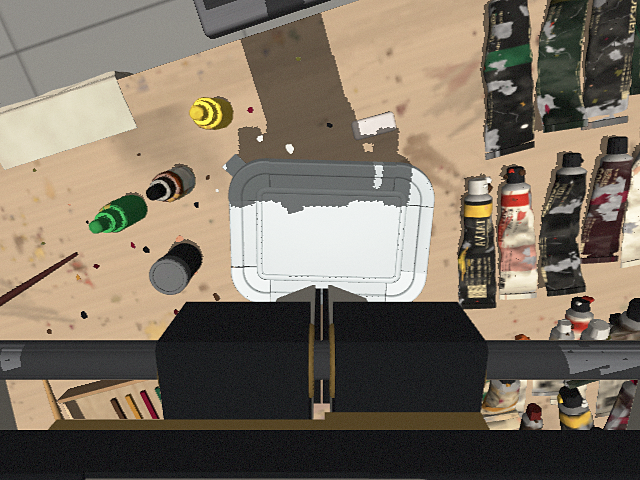

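Run:
```python
from h import *
d=np.load("w1.npy",allow_pickle=True).item()
for z in(.08,.085):
    u=proj(d,outline(-.312,[.548,.0165],z)); print(z,u.min(0),u.max(0))
    im=d["frame"][:,:,::-1].copy(); 
    cv2.polylines(im,[np.round(u*4).astype(int)],True,(0,0,255),1,cv2.LINE_AA,2)
    if z==.08: cv2.imwrite("pics/w1o.png",cv2.resize(im[140:320,200:460],None,fx=3,fy=3))
```

```text
0.08 [227.10442383 158.23217832] [434.3192905  306.01176336]
0.085 [226.06752186 158.72261724] [435.56708322 307.96130707]
```

View pics/w1o.png

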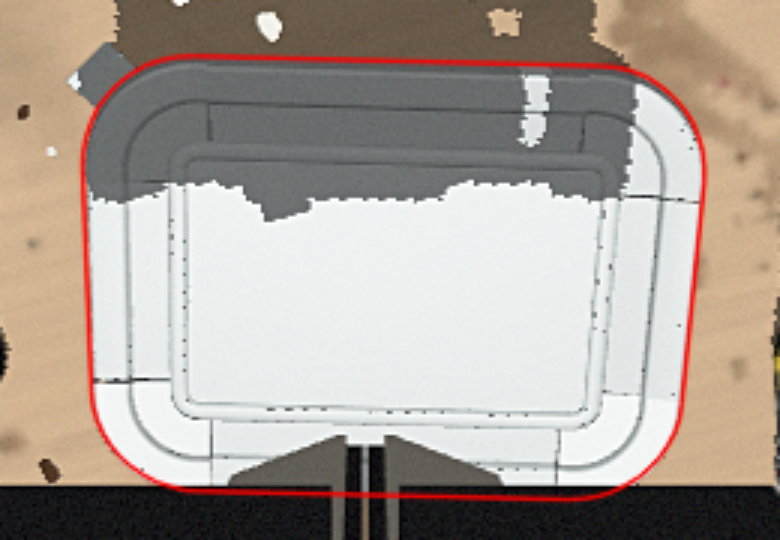

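```bash
cat >> h.py <<'E'
C,YAW=np.array([.549,.0165]),-.308
k=.041+.031*2**-.5; l=.0685+.031*2**-.5
# local point, tangent angle relative to lid y
S=dict(front=((-.072,0),0),front_right=((-k,-l),45),right=((0,-.0995),90),back_right=((k,-l),135),back=((.072,0),180),
  back_left=((k,l),45),left=((0,.0995),90),front_left=((-k,l),135))
def target(n):
    p,a=S[n]; c,s=np.cos(YAW),np.sin(YAW); w=np.array([[c,-s],[s,c]])@p+C
    psi=np.pi/2+YAW+np.radians(a)
    while psi>2.3: psi-=np.pi
    y=np.array([np.cos(psi),np.sin(psi),0]); z=np.array([0,0,-1.]); q=R.from_matrix(np.c_[np.cross(y,z),y,z]).as_quat()
    return w,[q[3],*q[:3]]
def press(n,zs=.081,up=.1):
    w,q=target(n); move_ptp([*w,up],q); f0=current_contact_force()[2]
    move_straight([*w,.091],max_speed=.1); 
    for z in np.arange(.0885,zs-1e-4,-.0025):
        move_straight([*w,z],max_speed=.04); f=current_contact_force()[2]-f0; print(n,round(z,4),"F %.1f"%f,np.round(current_eef_pos()-[*w,z],4)*1e3)
        if f>15: break
    move_straight([*w,up],max_speed=.15); print("t",current_t())
E
python3 - <<'E'
from h import *
for n in S:
    w,q=target(n); j=ik([*w,.09],q); print(n,w.round(3),None if j is None else np.round(j,2))
press("front")
E
```

```text
front [0.48  0.038] [-0.71  0.36  0.67  2.07 -0.31  0.8   1.41]
front_right [ 0.462 -0.051] [-0.52  0.33  0.65  2.11 -0.28  0.78  2.36]
right [ 0.519 -0.078] [-0.61  0.51  0.93  1.98 -0.53  0.91  0.29]
back_right [ 0.582 -0.089] [-0.48  0.57  0.8   1.82 -0.5   0.96  1.02]
back [ 0.618 -0.005] [-0.55  0.6   0.73  1.75 -0.47  0.98  1.62]
back_left [0.636 0.084] [-0.59  0.6   0.58  1.67 -0.38  0.98  2.17]
left [0.579 0.111] [-0.86  0.61  0.89  1.82 -0.56  0.98 -0.05]
front_left [0.516 0.122] [-0.85  0.45  0.71  1.96 -0.38  0.86  0.54]
front 0.0885 F 0.1 [0.2 0.1 0.2]
front 0.086 F -0.7 [-0.1 -0.  -0.1]
front 0.0835 F -0.5 [-0.1 -0.  -0.1]
front 0.081 F -1.1 [-0.1  0.  -0.2]
t 6.7417
```

Run:
```python
from h import *
press("front_right"); press("right")
```

```text
front_right 0.0885 F 0.8 [ 0.   0.2 -0. ]
front_right 0.086 F 0.2 [-0.1 -0.  -0.1]
front_right 0.0835 F 0.8 [-0.1 -0.  -0.1]
front_right 0.081 F -0.3 [-0.1  0.  -0.1]
t 9.1
right 0.0885 F 0.7 [-0.1 -0.  -0. ]
right 0.086 F -0.6 [-0.1  0.1 -0.1]
right 0.0835 F 0.4 [-0.1  0.1 -0.2]
right 0.081 F -0.6 [-0.1  0.  -0.2]
t 12.275
```

```bash
cat >> h.py <<'E'
def press2(n,zs,up=.095):
    w,q=target(n); move_ptp([*w,up],q); wait(.1); f0=current_contact_force()[2]; L=[]
    move_straight([*w,zs[0]],max_speed=.1)
    for z in zs[1:]:
        move_straight([*w,z],max_speed=.03); wait(.05); f=current_contact_force()[2]-f0; L.append((round(z*1e3,1),round(f,1)))
        if abs(f)>16: break
    print(n,L,current_eef_pos()[2]-z); move_straight([*w,up],max_speed=.15); print("t",current_t())
E
python3 - <<'E'
from h import *
press2("front_right",np.arange(.082,.0768,-.001))
d=wrist(); np.save("w2.npy",d,allow_pickle=True); cv2.imwrite("pics/w2.png",d["frame"][:,:,::-1])
E
```

```text
front_right [(np.float64(81.0), np.float64(-0.8)), (np.float64(80.0), np.float64(-0.1)), (np.float64(79.0), np.float64(0.4)), (np.float64(78.0), np.float64(-0.5)), (np.float64(77.0), np.float64(-0.2))] -4.287318438457588e-05
t 16.0583
```

View pics/w2.png

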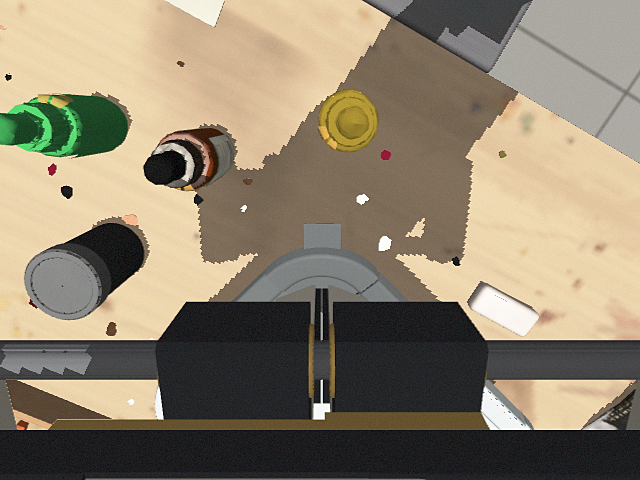

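Run:
```python
from h import *
d=np.load("w2.npy",allow_pickle=True).item()
print(current_grip_width(),current_contact_force(),d["pos"])
print("tip",proj(d,d["pos"])); w,q=target("front_right")
for z in(.08,.085):
    print(z,"press",proj(d,[*w,z])); o=outline(YAW,C,z); u=proj(d,o); print("edge at corner",u[np.argmin(u[:,1])],)
im=d["frame"][:,:,::-1].copy()
cv2.polylines(im,[np.round(proj(d,outline(YAW,C,.080))).astype(int)],True,(0,0,255),1)
cv2.circle(im,tuple(np.round(proj(d,d["pos"])[0]).astype(int)),3,(0,255,0),1)
cv2.imwrite("pics/w2o.png",cv2.resize(im[215:345,200:440],None,fx=3,fy=3))
```

```text
0.0005349127938984606 [ 0.02022835  0.27590343 -0.76648587] [ 0.4623935  -0.05054082  0.09560967]
tip [[320.54861736 276.21103642]]
0.08 press [[321.16993713 264.08431022]]
edge at corner [315.8352079  249.80295197]
0.085 press [[321.17069993 267.38069134]]
edge at corner [315.71789659 252.8174018 ]
```

View pics/w2o.png

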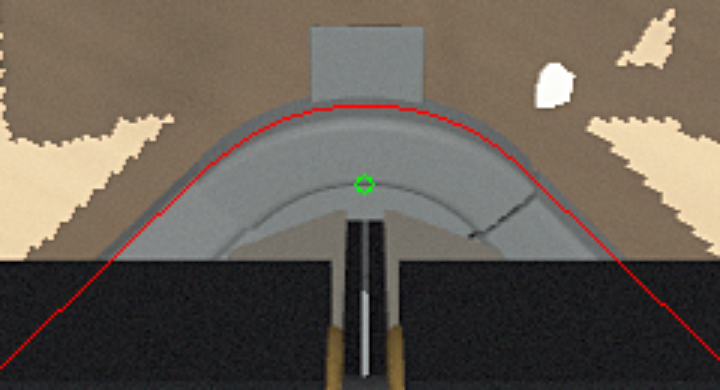

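```bash
cat >> h.py <<'E'
def probe(n,z0,zmin,up=.09,step=.001,stop=14):
    w,q=target(n); move_ptp([*w,up],q); wait(.1); f0=current_contact_force()[2]; L=[]
    move_straight([*w,z0],max_speed=.1); z=z0
    while z>zmin:
        z-=step; move_straight([*w,z],max_speed=.05); f=current_contact_force()[2]-f0; L.append("%.1f:%.1f"%(z*1e3,f))
        if f>stop: break
    print(n,*L,"eef",current_eef_pos()-[*w,z]); move_straight([*w,up],max_speed=.15); print("t",current_t())
E
python3 - <<'E'
from h import *
probe("front_right",.077,.055,stop=5)
E
```

```text
front_right 76.0:0.0 75.0:-0.4 74.0:-0.9 73.0:-0.6 72.0:-0.4 71.0:-0.2 70.0:-0.3 69.0:-0.4 68.0:-0.7 67.0:-0.7 66.0:0.5 65.0:-0.4 64.0:-0.4 63.0:-0.1 62.0:-0.5 61.0:-0.6 60.0:-0.6 59.0:-0.4 58.0:-0.3 57.0:-0.8 56.0:-0.6 55.0:-0.5 eef [-2.94797316e-05  1.58441774e-05 -5.40417062e-05]
t 22.625
```

Run:
```python
from h import *
a=get_image("scene");b=get_image("top")
for n,d in(("s",a),("t",b)): print(n,proj(d,current_eef_pos()))
A=cv2.resize(a["frame"][120:345,180:420],None,fx=2,fy=2); B=cv2.resize(b["frame"][150:375,170:330],None,fx=2,fy=2)
for d,I,o in((a,A,(180,120)),(b,B,(170,150))): cv2.circle(I,tuple(int(v) for v in (proj(d,current_eef_pos())[0]-o)*2),3,(255,0,0),1)
cv2.imwrite("pics/st.png",np.hstack([A,B])[:,:,::-1])
```

```text
s [[350.65822191 261.11886828]]
t [[304.24631984 274.77400191]]
```

View pics/st.png

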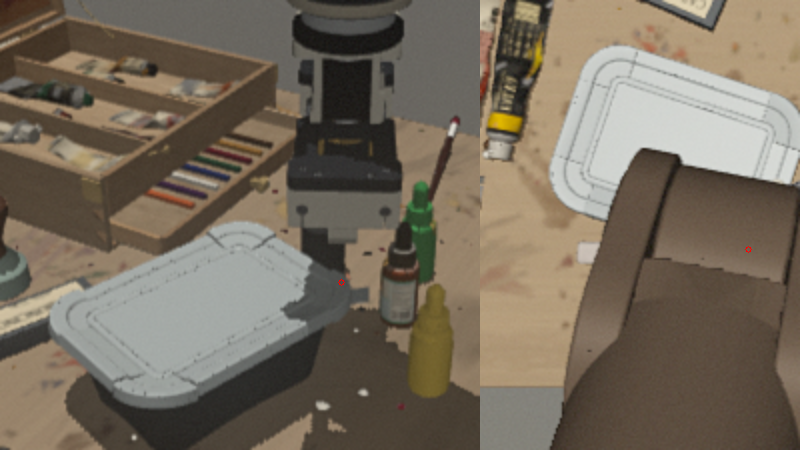

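Run:
```python
from h import *
a=get_image("scene"); p=current_eef_pos(); print(p)
for h in(0,.02,.037,.05,.066,.1): print(h,(proj(a,p+[0,0,h])[0]-[180,120])*2)
from workcell import current_joint_torque
print(current_torque())
d=wrist(); f=d["frame"]; 
cv2.imwrite("pics/z.png",np.hstack([cv2.resize(a["frame"][210:290,310:390],(400,400),interpolation=cv2.INTER_CUBIC),cv2.resize(f[230:330,270:370],(400,400),interpolation=cv2.INTER_CUBIC)])[:,:,::-1])
```

```text
[ 0.46108277 -0.050501    0.08941033]
0 [341.56425896 282.39844912]
0.02 [342.08094206 261.36575237]
0.037 [342.53159203 243.02107646]
0.05 [342.88357134 228.69300145]
0.066 [343.32582911 210.68994781]
0.1 [344.30033664 171.02052344]
[0.02545188 0.0502382  0.02175815]
```

View pics/z.png

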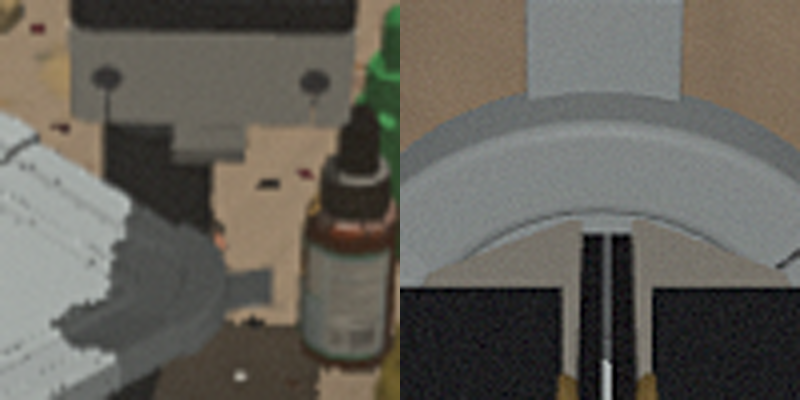

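Run:
```python
from h import *
w,q=target("front_right"); f0=current_contact_force()[2]; t=current_t()
move_straight([*w,.054],max_speed=.12); z=.054; L=[]
while z>.030:
    z-=.0015; move_straight([*w,z],max_speed=.08); f=current_contact_force()[2]-f0; L.append("%.1f:%.1f"%(z*1e3,f))
    if f>3: break
print(*L,current_eef_pos()-[*w,z],current_torque(),t,current_t())
d=get_image("scene"); np.save("s3.npy",d,allow_pickle=True)
```

```text
52.5:-1.1 51.0:0.0 49.5:-0.8 48.0:-0.7 46.5:1.6 45.0:0.7 43.5:-0.8 42.0:-0.9 40.5:-1.5 39.0:19.0 [ 2.10300271e-04 -2.64661770e-05  9.39382419e-04] [ 0.204428   1.1286041 -0.0319552] 22.825 25.775
```

```bash
cat >> h.py <<'E'
def snap(n,end=.0403,up=.055):
    w,q=target(n); move_ptp([*w,up],q); L=[]; f0=current_contact_force()[2]
    for z in(.0455,.0435,end): move_straight([*w,z],max_speed=.06); L.append(round(current_contact_force()[2]-f0,1))
    move_straight([*w,up],max_speed=.12); print(n,L,"t",current_t())
E
python3 - <<'E'
from h import *
w,q=target("front_right"); move_straight([*w,.055],max_speed=.12)
for n in("front","front_left","left"): snap(n)
E
```

```text
front [np.float64(2.4), np.float64(-0.3), np.float64(4.3)] t 28.0083
front_left [np.float64(2.2), np.float64(-0.3), np.float64(3.9)] t 29.85
left [np.float64(1.1), np.float64(-0.9), np.float64(3.7)] t 31.55
```

Run:
```python
from h import *
for n in("right","back_right","back","back_left"): snap(n)
p=current_eef_pos(); move_straight([p[0]-.02,p[1],.2],max_speed=.25)
move_ptp([.42,.33,.25],target("front")[1]); print(current_t())
a=get_image("top"); b=get_image("scene")
for d,box in((a,(195,165,340,292)),(b,(195,225,365,335))): 
    print(fit(toplane(d,lidmask(d["frame"],box),.08),[.54,.02,-.29]))
A=cv2.resize(a["frame"][160:320,195:355],(400,400),interpolation=cv2.INTER_CUBIC);B=cv2.resize(b["frame"][205:365,190:350],(400,400),interpolation=cv2.INTER_CUBIC)
cv2.imwrite("pics/end.png",np.hstack([A,B])[:,:,::-1])
```

```text
right [np.float64(-0.8), np.float64(-1.1), np.float64(2.6)] t 33.45
back_right [np.float64(0.8), np.float64(0.2), np.float64(2.6)] t 35.1583
back [np.float64(0.9), np.float64(0.9), np.float64(2.1)] t 36.7833
back_left [np.float64(2.0), np.float64(0.5), np.float64(2.8)] t 38.4167
40.3833
(array([ 0.54845575,  0.01586451, -0.31057481]), np.float64(0.001689918908711556), np.float64(7.071314055977912e-05))
(array([ 0.54694237,  0.01842612, -0.32639871]), np.float64(0.001069915499282502), np.float64(-0.0009009183165426919))
```

View pics/end.png

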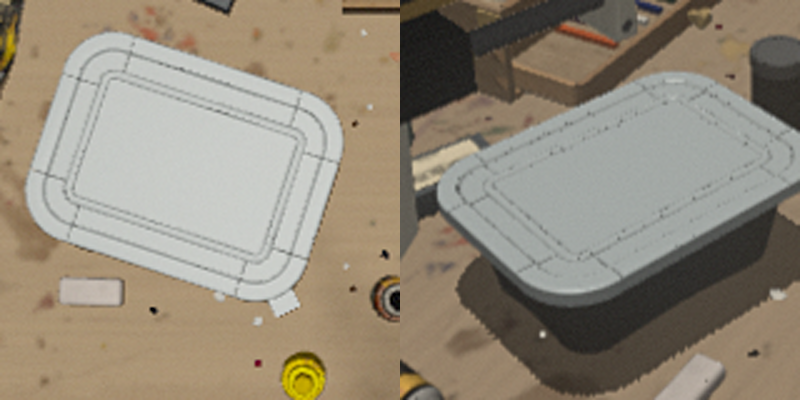

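The picture shows all eight sections lying flush. The slits are even in the top view at left (lid centred near 185,165), and the rim is level in the scene view at right. The tub outline fits within 1 mm of its starting pose in the top view, and the neighbours in view stand where they were.

```bash
python3 -c "
from workcell import *
print(hand_in(),current_t())"
```

```text
the job is handed in; nothing more can be done
the job is handed in; nothing more can be done
```

I pressed all eight rim sections, and they lie flat in the final pictures. The tub did not measurably move, and the jar, dropper bottle and eraser were not touched. I handed the job in at about 40 s; one early probe on the front-right corner peaked at 19 N, just over the 18 N tipping figure.

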